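Lock the hand-gel bottle in its counter clamp

TASK

Stand the small hand-gel bottle upright in the counter clamp, between the pusher and the blue stop, and let go of it. Then turn the clamp's red-knobbed lever clockwise (seen from above) until its torque limiter slips, and stop at once, less than about 20 degrees into the slip, so that the bottle stays clamped. Leave everything else on the counter alone.

Things in the scene. Friction and masses are not known exactly. Their poses are not given: they have to be found in the camera images.
- gel: Small hand-gel bottle, loose, upright on the counter: round pale translucent body 40 mm across with a blue band, and a round white cap 23 mm across (from 78 mm up), 99 mm high, 0.12 kg. The body is straight-sided to about 60 mm up. Origin at the centre of its underside, z up.
- clamp: Counter bottle clamp, fixed: aluminium base plate 100 (x) x 230 (y) x 12 mm high, carrying from -y to +y a round grey gear housing (top 40 mm up), the pusher, a black rubber disc where the bottle stands, and the blue V-shaped stop. Origin at the centre of the plate's underside, z up; the pusher moves towards +y.
- nest (a point): Point on the top of the clamp's base plate (12 mm above the counter), at the centre of the rubber disc, where the bottle should be set down: with the pusher drawn back there are about 10 mm free between bottle and pusher and 7 to 17 mm between bottle and stop.
- pusher: Black rubber-faced pusher, 46 mm wide, its top 42 mm above the counter, its face 30 mm from the nest point when drawn back (as it is at the start). Driven by the lever 26 mm per rad, up to 45 mm of travel; it slides the bottle into the V. Origin: the clamp's origin when drawn back, moving along its +y.
- stop: Blue V-shaped stop bolted in slots of the base plate, open towards the pusher, arms 35 mm to each side, top 43 mm above the counter; fixed, but where along its slots it is bolted differs by up to 12 mm between starts. Origin at the bottom of the V, 12 mm above the counter. Clamped, the bottle's axis stands about 23 mm from this line.
- hub: Steel disc, 62 mm across, on top of the gear housing, with a red mark along its own x axis. Turns (clockwise from above) with the lever while the clamp closes, against light friction of 0.15 N m, and stands still once the bottle is clamped. z up.
- lever: Black lever; its x axis (white mark) runs from the turning axis to the knob. It drives the hub through a torque limiter that slips at 0.6 N m (about 8 N sideways at the knob) and keeps that torque while slipping; slip = angle between hub x and lever x, 0 at the start. The clamp grips after 0.65 to 1.25 rad of clockwise turning; before that the knob takes 2 N. No spring-back.
- hub_axis (a point): Point on the vertical axis about which lever and hub turn, 85 mm above the counter, the height to grip the knob.
- knob (a point): Centre of the upright red knob at the lever's end: a round post 20 mm across and 38 mm high (from 62 to 100 mm above the counter), 75 mm from the turning axis; this point is 86 mm above the counter. It spins freely on its own pin, so the hand need not turn with the lever, and can be pinched from above or pushed sideways.
- glass: Small clear glass, 64 mm across, 80 mm high, loose bystander. Origin at the centre of its underside.
- stamp: Stamp with a red handle, 24 x 34 x 74 mm, loose bystander. Origin at the centre of its underside.
There are look-alikes about, which are no part of the job. Leave any yellow look-alike of the gel alone.

How it is judged (in metres and radians):
On the way, in this order (a step that is already met when the one before it is completed fails the run):
1. the bottle stands upright between pusher and stop, let go of (x of gel in the frame of clamp between -0.012 and 0.012 m and y of gel in the frame of clamp between 0.008 and 0.05 m and z of gel in the frame of clamp between 0.009 and 0.016 m and angle between gel's own z axis and vertical below 0.1 rad and contact force between the fingers and gel below 0.1 N and linear speed of gel below 0.03 m/s and angle between the x axis of lever and the x axis of hub, either way round below 0.03 rad and contact force between pusher and gel below 1 N), for 0.2 s.
2. the lever has been turned until it slipped, with the bottle gripped between pusher and stop (angle between the x axis of lever and the x axis of hub, either way round above 0.05 rad and contact force between each of pusher, stop and gel above 3 N), for 0.2 s.
At the end, for the whole second after the job is handed in: The bottle stands upright (within 0.1 rad) on the clamp's plate, within 12 mm of its centre line, gripped with more than 3 N by both pusher and stop, at rest and let go of; the lever has slipped on the hub by more than 0.05 rad (3 degrees) and never more than 0.42 rad (24 degrees) (all of step 2 and x of gel in the frame of clamp between -0.012 and 0.012 m and y of gel in the frame of clamp between 0.008 and 0.05 m and z of gel in the frame of clamp between 0.009 and 0.016 m and angle between gel's own z axis and vertical below 0.1 rad and contact force between the fingers and gel below 0.1 N and linear speed of gel below 0.03 m/s); the robot touches nothing.
It fails at once if the lever is turned on for more than 0.42 rad (24 degrees) of slip (angle between the x axis of lever and the x axis of hub, either way round above 0.42 rad).
It fails at once if the bottle is tipped over (angle between gel's own z axis and vertical above 0.5 rad).
It fails at once if a bystander (glass or stamp) is shifted by more than 20 mm (distance of any of glass, stamp from where it was at the start of the episode above 0.02 m).
It also fails if it takes over 58 s, if anything falls off the work surface, if the arm or the gripper's body presses on something with over 40 N, if the wrist force passes 120 N, or if a joint passes its speed limit or range.

ROBOT

A 6-joint arm with a two-finger parallel gripper is mounted at the origin on a cart in front of the work surface, level with it; the furniture and walls round the work are solid. World frame = base frame: x ahead of the robot, y to its left, z up, the work surface at z = 0. Lengths are in m, angles in degrees, forces in N, time in s.
With the tool pointing down it reaches from about 0.35 to 0.975 m from the base axis. Payload 7.1 kg.
Tool frame: the origin (TCP) lies on the centre line of the jaws, within the pads' length; the fingertips stand 25 mm ahead of it and the grasp point (between the pads) lies 6 mm ahead of it (robot.tip_extent is the distance from the TCP to the fingertips, in m); z points along the fingers, y is the line along which they close (so a half turn about z gives the same grasp; the last joint's range is limited). The gripper opens to 88 mm and grips with 3 to 60 N. Pads are 20 mm wide; open, the fingers measure 115 mm over their backs; the gripper's body (75 mm by 178 mm) begins 61 mm behind the grasp point.
Start: joints at [75.115, 24.242, 93.386, -0, 62.372, -1.089], TCP at [0.149, 0.607, 0.248] pointing down, gripper open.
Joint ranges: [-172.04, 172.04], [-51.8, 120.97], [4.93, 147.93], [-75.15, 255.16], [6.16, 154.13], [-145.62, 145.62]. Speed limits (degrees/s): [136.94, 136.94, 172.46, 180, 180, 180].

INTERFACE

Orientations are given as [roll, pitch, yaw] about the fixed x, y, z axes, in that order (R = Rz(yaw) Ry(pitch) Rx(roll)).
In Python, from rig import robot, vision gives the robot as it stands.
- The arm moves only by the tool move_arm, never from a script. Its argument "targets" is a list of rows, each an object of numbers: "jaw": the opening, from 0 (shut) to 1 (fully open); "dx", "dy", "dz": the shift along the tool's x, y, z in units of 0.6 m (1.0 is 0.6 m); "wx", "wy", "wz": the turn, a rotation vector about the tool's x, y, z in units of 0.5 rad (1.0 is 0.5 rad). In form: [{"jaw": .., "dx": .., "dy": .., "dz": .., "wx": .., "wy": .., "wz": ..}, ...]. A call has 1 to 10 rows; each row is the pose to reach, as a shift and turn from the pose commanded when the call began, along the tool's axes at that moment; what a row does not reach only later rows make up. A row lasts 1/8 s, in which the tool goes at most 62.5 mm and 10.7 degrees, less where a joint would pass 70% of its speed; a pose out of reach is approached as far as the arm can. A call with a number of a shift or a turn outside -1 to 1 is refused whole. A call with a gripper value outside its range is refused whole. The fingers move at their own pace and stop on an object; the grip force is fixed at half the most. Time passes only in rows, so rows that repeat a pose let the fingers close. It gives the time, the measured TCP pose, the force, the opening and the grip force at its end, in the units of the state.
- robot.sense(): the state, without advancing time (a new reading comes with each control period).
- vision.snapshot(name): name is "scene" or "top" or "wrist"; returns the picture (384x512x3 uint8, blue, green, red); there is no depth.
- vision.camera_params(name): a dict with "fx", "fy", "cx", "cy" (pixels), "R" (3x3) and "t" (3): a world point X has camera coordinates R X + t. Camera axes: x right, y down, z forward; pixel columns grow to the right and rows downward; lengths in m; the calibration is good to about 2 mm. A picture is of the moment at which its call begins: read the wrist's pose just before it. camera_params takes no time and is no camera call; for the wrist camera it gives the pose at the moment of the call.
- robot.sign_off(): hands the job in; it is judged then, once.
Trained networks look in the newest picture that a camera, given by its name, has taken for a name from the list of things; names that differ only in an ending like _2 or _b are one class to them, and where a whole thing is asked for, a point or a joint stands for the part that bears it (a point fixed in the world has none). Each returns a list of dicts, best first, with "confidence" (0 to 1); they miss things now and then, are a little off and sometimes report something else, mostly with a low value. They report only what shows in the picture. A call takes as long as a camera call. They do not tell look-alikes from the thing itself.
- vision.search_frame(name, camera): "point" ([column, row] as shares, 0 to 1, of the picture: columns of its width, rows of its height, amid what is visible of it).
- vision.masks_of(name, camera): "mask" (384x512 bool, what is visible of it) and "point" ([column, row] as shares, 0 to 1, of the picture: columns of its width, rows of its height, amid what is visible of it).
The state is a dict: "t": time; "q": joint angles; "joint_vel": joint speeds; "joint_efforts": joint torques, N m; "eef_pos": TCP position; "orientation": TCP orientation; "contact_force": force on the tool from outside, world axes, zero at the start; "moment": the same for the moment, N m; "finger_gap": finger opening in m; "gripper_force": force on a finger pad.
Only numpy, scipy, OpenCV 4.12 (cv2) and the standard library are available. Lean on these libraries where they do the work, as an engineer would, in place of code of your own. Each camera call takes 0.05 s, during which the arm holds its last target. There are 200 camera calls.

## Working session

There is one attempt and no reset: what is moved stays moved. The work goes in short steps, Python scripts to look and compute and a tool call to move; the robot and the scene stay as the last step left them, time stands still between calls to the robot, and variables do not carry over. Pictures are saved under pics/ and viewed, at most 10 in all, crops included, and the job is handed in when it is done.

Besides the shell and the picture viewer there is one more tool, called as name([rows], argument=value, ...), one row to a line, values as JSON. move_arm: Moves the arm, as the interface text tells. Its arguments: {"type":"object","properties":{"targets":{"type":"array","items":{"type":"object","properties":{"jaw":{"type":"number"},"dx":{"type":"number","minimum":-1,"maximum":1},"dy":{"type":"number","minimum":-1,"maximum":1},"dz":{"type":"number","minimum":-1,"maximum":1},"wx":{"type":"number","minimum":-1,"maximum":1},"wy":{"type":"number","minimum":-1,"maximum":1},"wz":{"type":"number","minimum":-1,"maximum":1}}}}},"required":["targets"]}

```bash
ls; mkdir -p pics
python3 - <<'E'
from rig import robot, vision
import cv2,numpy as np
s=robot.sense();print(s['t'],s['eef_pos'],s['orientation'],s['finger_gap'])
a=vision.snapshot("scene");
for n in ["gel","clamp","knob","stop","hub","glass","stamp"]:
    print("scene",n,[(round(d['confidence'],2),np.round(np.array(d['point'])*[512,384])) for d in vision.search_frame(n,"scene")])
b=vision.snapshot("top")
for n in ["gel","clamp","knob","stop","hub","pusher","glass","stamp","lever"]:
    print("top",n,[(round(d['confidence'],2),np.round(np.array(d['point'])*[512,384])) for d in vision.search_frame(n,"top")])
for c in["scene","top"]:
    p=vision.camera_params(c);print(c,p['fx'],p['cx'],p['cy'],np.round(-np.array(p['R']).T@p['t'],3))
cv2.imwrite("pics/scene.png",cv2.resize(a,(800,600)));cv2.imwrite("pics/top.png",cv2.resize(b,(800,600)))
E
```

```text
pics
0.0 [0.14890093 0.60645154 0.24689156] [-1.79910435e+02  2.49199183e-04  1.66204530e+02] 0.08779334372010723
scene gel [(0.58, array([231., 165.])), (0.48, array([203., 170.])), (0.43, array([221., 137.]))]
scene clamp [(0.65, array([252., 211.]))]
scene knob [(0.5, array([256., 206.]))]
scene stop []
scene hub [(0.58, array([255., 209.]))]
scene glass [(0.79, array([245., 156.]))]
scene stamp [(0.7, array([306., 295.]))]
top gel [(0.66, array([116., 179.])), (0.46, array([166., 226.])), (0.16, array([269., 219.]))]
top clamp [(0.59, array([250., 218.]))]
top knob [(0.76, array([270., 217.]))]
top stop [(0.44, array([226., 207.]))]
top hub [(0.63, array([266., 219.])), (0.56, array([252., 216.]))]
top pusher []
top glass [(0.89, array([168., 167.])), (0.67, array([269., 217.]))]
top stamp [(0.48, array([379., 239.])), (0.38, array([248., 213.])), (0.16, array([270., 219.]))]
top lever [(0.48, array([269., 217.])), (0.39, array([249., 217.]))]
scene 383.54695527588666 257.6086417210423 191.50110074284575 [-0.109 -0.816  0.918]
top 410.9493494014128 247.41396986774126 194.3837858841729 [0.378 0.136 1.423]
```

View pics/scene.png

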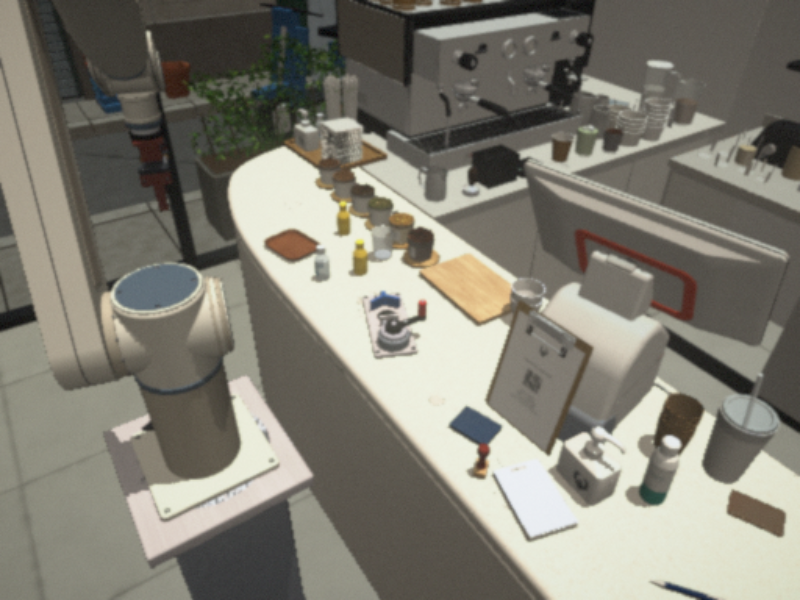

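View pics/top.png

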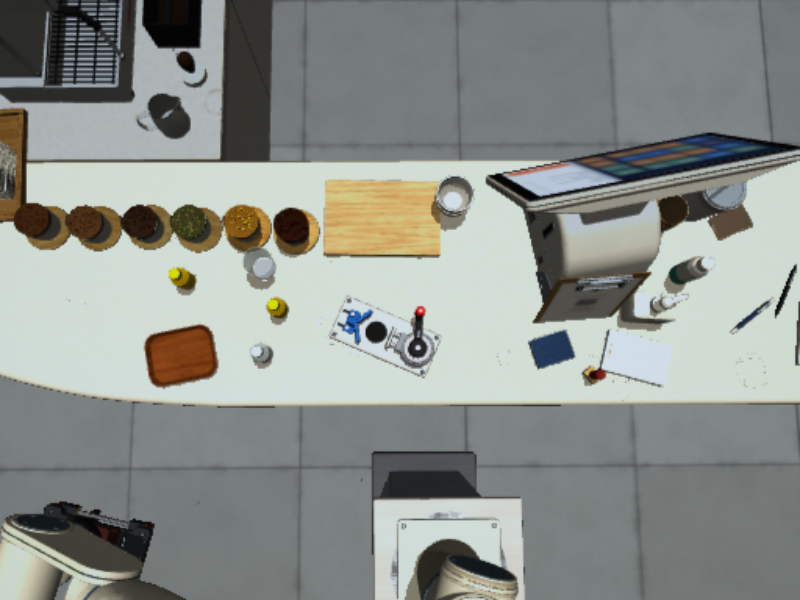

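The top view shows the white gel bottle at about (260,352), the rubber disc at (376,332), the hub at (417,347) and the knob at (420,311). The yellow look-alikes are at (180,277) and (277,307), and the glass is at (260,265), all in 800x600 pixels. I'll turn these into positions.

```bash
cat > h.py <<'E'
from rig import robot, vision
import cv2,numpy as np
from scipy.spatial.transform import Rotation as Ro
def ray(c,uv,z,p=None):
    p=p or vision.camera_params(c);R=np.array(p['R']);t=np.array(p['t'])
    o=-R.T@t;d=R.T@np.array([(uv[0]-p['cx'])/p['fx'],(uv[1]-p['cy'])/p['fy'],1])
    return o+d*(z-o[2])/d[2]
def proj(p,X):
    c=np.array(p['R'])@X+np.array(p['t']);return np.array([p['fx']*c[0]/c[2]+p['cx'],p['fy']*c[1]/c[2]+p['cy']])
def tool(s=None):
    s=s or robot.sense();return np.array(s['eef_pos']),Ro.from_euler('xyz',s['orientation'],degrees=True)
def move_to(X,yaw=None,s=None):
    "row values to reach TCP X pointing down with yaw(deg)"
    P,R=tool(s);d=R.inv().apply(np.array(X)-P)/0.6
    w=np.zeros(3)
    if yaw is not None: w=(R.inv()*Ro.from_euler('xyz',[180,0,yaw],degrees=True)).as_rotvec()/0.5
    return np.round(d,4),np.round(w,4)
E
python3 - <<'E'
from h import *
f=.64
for n,u,z in [("gelcap",(261,350),.099),("nest",(376,332),.012),("hub",(417,347),.062),("knob",(420,311),.1),("c1",(349,296),.012),("c2",(440,330),.012),("c3",(426,377),.012),("c4",(331,338),.012),("glass",(260,258),.08),("yel",(276,305),.09),("tray",(216,350),.01)]:
    X=ray("top",np.array(u)*f,z);print(n,np.round(X,3),round(np.hypot(*X[:2]),3))
p=vision.camera_params("wrist");print(p['fx'],p['R']@Ro.from_euler('xyz',robot.sense()['orientation'],degrees=True).as_matrix())
P,R=tool();print(R.inv().apply(-np.array(p['R']).T@p['t']-P),R.as_matrix().round(2))
E
```

```text
gelcap [0.462 0.386 0.099] 0.602
nest [0.505 0.15  0.012] 0.527
hub [0.469 0.063 0.062] 0.473
knob [0.541 0.058 0.1  ] 0.544
c1 [0.586 0.21  0.012] 0.622
c2 [0.509 0.009 0.012] 0.509
c3 [0.406 0.042 0.012] 0.408
c4 [0.493 0.25  0.012] 0.552
glass [0.658 0.396 0.08 ] 0.768
yel [0.556 0.359 0.09 ] 0.662
tray [0.468 0.502 0.01 ] 0.686
336.19529538253664 [[-2.95342310e-04  9.99999946e-01 -1.45054098e-04]
 [-9.61229075e-01 -3.23890431e-04 -2.75750902e-01]
 [-2.75750934e-01  5.79893080e-05  9.61229119e-01]]
[ 0.07424632  0.00080289 -0.13780896] [[-0.97  0.24  0.  ]
 [ 0.24  0.97  0.  ]
 [ 0.    0.   -1.  ]]
```

move_arm([
  {"dx": -0.28, "dy": -0.14, "dz": -0.01, "wz": 0.5},
  {"dx": -0.55, "dy": -0.28, "dz": -0.02, "wz": 1},
  {"dx": -0.55, "dy": -0.28, "dz": -0.02, "wz": 1},
  {"dx": -0.55, "dy": -0.28, "dz": -0.02, "wz": 1},
  {"dx": -0.55, "dy": -0.28, "dz": -0.02, "wz": 1},
  {"dx": -0.55, "dy": -0.28, "dz": -0.02, "wz": 1},
  {"dx": -0.55, "dy": -0.28, "dz": -0.02, "wz": 1},
])

```text
$.targets[0]: bad value
```

move_arm([
  {"wz": 0.37},
  {"wz": 0.74},
  {"wz": 1},
  {"wz": 1},
])

```text
$.targets[0]: bad value
```

move_arm([
  {"wz": 0.37},
  {"wz": 0.74},
  {"wz": 1},
  {"wz": 1},
])

```text
$.targets[0]: bad value
```

Run:
```python
from h import *
s=robot.sense();print(s['t'],s['eef_pos'],s['orientation'])
print(move_to([.43,.30,.27],68))
print(move_to([.498,.128,.27],68))
b=vision.snapshot("wrist");cv2.imwrite("pics/w1.png",b)
p=vision.camera_params("wrist")
for d in vision.masks_of("gel","wrist"):print(d['confidence'],np.array(d['point'])*[512,384],ray("wrist",np.array(d['point'])*[512,384],.05,p))
```

```text
0.9 [0.14902016 0.6069698  0.24768201] [ 1.79998517e+02 -1.42655928e-04  1.66203484e+02]
(array([-0.5768, -0.3852, -0.0372]), array([ 0.    , -0.    ,  3.4279]))
(array([-0.7552, -0.6365, -0.0372]), array([ 0.    , -0.    ,  3.4279]))
```

move_arm([
  {"jaw": 1, "dx": -0.28, "dy": -0.14, "dz": -0.01, "wx": 0, "wy": 0, "wz": 0.5},
  {"jaw": 1, "dx": -0.55, "dy": -0.28, "dz": -0.02, "wx": 0, "wy": 0, "wz": 1},
  {"jaw": 1, "dx": -0.55, "dy": -0.28, "dz": -0.02, "wx": 0, "wy": 0, "wz": 1},
  {"jaw": 1, "dx": -0.55, "dy": -0.28, "dz": -0.02, "wx": 0, "wy": 0, "wz": 1},
  {"jaw": 1, "dx": -0.55, "dy": -0.28, "dz": -0.02, "wx": 0, "wy": 0, "wz": 1},
  {"jaw": 1, "dx": -0.55, "dy": -0.28, "dz": -0.02, "wx": 0, "wy": 0, "wz": 1},
  {"jaw": 1, "dx": -0.55, "dy": -0.28, "dz": -0.02, "wx": 0, "wy": 0, "wz": 1},
])

```text
t: 1.88
eef_pos: [0.4321, 0.3628, 0.26]
orientation: [180.0, 0.0, 137.3]
contact_force: [-0.5, 0.8, 0.5]
finger_gap: 0.0878
gripper_force: 0.0
```

move_arm([
  {"jaw": 1, "dx": 0, "dy": 0, "dz": 0, "wx": 0, "wy": 0, "wz": 0.5},
  {"jaw": 1, "dx": 0, "dy": 0, "dz": 0, "wx": 0, "wy": 0, "wz": 1},
  {"jaw": 1, "dx": 0, "dy": 0, "dz": 0, "wx": 0, "wy": 0, "wz": 1},
  {"jaw": 1, "dx": 0, "dy": 0, "dz": 0, "wx": 0, "wy": 0, "wz": 1},
])

```text
t: 2.38
eef_pos: [0.4286, 0.3659, 0.2596]
orientation: [-180.0, -0.0, 109.0]
contact_force: [-1.1, -0.7, -0.1]
finger_gap: 0.0882
gripper_force: 0.0
```

Run:
```python
from h import *
s=robot.sense();print(s['t'],s['eef_pos'],s['orientation'])
print(move_to([.498,.128,.27],68))
b=vision.snapshot("wrist");cv2.imwrite("pics/w1.png",b)
p=vision.camera_params("wrist")
for d in vision.masks_of("gel","wrist"):print(d['confidence'],np.array(d['point'])*[512,384],ray("wrist",np.array(d['point'])*[512,384],.05,p),d['mask'].sum())
```

```text
2.375 [0.42855149 0.36588779 0.25963158] [-1.79984802e+02 -9.40012070e-03  1.09034425e+02]
(array([-0.4125, -0.0199, -0.0173]), array([-6.0000e-04, -1.0000e-04,  1.4324e+00]))
0.92 [293.6832 146.8032] [0.46311545 0.39783137 0.05      ] 1427
0.77 [366.8992 200.7936] [0.55958308 0.36867315 0.05      ] 1946
0.71 [493.7216  38.208 ] [0.60624375 0.55775838 0.05      ] 1379
```

move_arm([
  {"jaw": 1, "dx": -0.2, "dy": -0.01, "dz": -0.01, "wx": 0, "wy": 0, "wz": 0.5},
  {"jaw": 1, "dx": -0.41, "dy": -0.02, "dz": -0.02, "wx": 0, "wy": 0, "wz": 1},
  {"jaw": 1, "dx": -0.41, "dy": -0.02, "dz": -0.02, "wx": 0, "wy": 0, "wz": 1},
  {"jaw": 1, "dx": -0.41, "dy": -0.02, "dz": -0.02, "wx": 0, "wy": 0, "wz": 1},
  {"jaw": 1, "dx": -0.41, "dy": -0.02, "dz": -0.02, "wx": 0, "wy": 0, "wz": 1},
])

```text
t: 3.1
eef_pos: [0.4986, 0.1256, 0.272]
orientation: [180.0, 0.0, 80.1]
contact_force: [-0.1, 0.4, -0.1]
finger_gap: 0.0879
gripper_force: 0.0
```

move_arm([
  {"jaw": 1, "dx": 0, "dy": 0, "dz": 0, "wx": 0, "wy": 0, "wz": 0.43},
  {"jaw": 1, "dx": 0, "dy": 0, "dz": 0, "wx": 0, "wy": 0, "wz": 0.43},
  {"jaw": 1, "dx": 0, "dy": 0, "dz": 0, "wx": 0, "wy": 0, "wz": 0.43},
])

```text
t: 3.48
eef_pos: [0.4975, 0.1294, 0.2716]
orientation: [-180.0, -0.0, 68.2]
contact_force: [0.3, 0.4, -0.2]
finger_gap: 0.0877
gripper_force: 0.0
```

Run:
```python
from h import *
import pickle
s=robot.sense();print(s['t'],s['eef_pos'],s['orientation'])
p=vision.camera_params("wrist");b=vision.snapshot("wrist");cv2.imwrite("pics/w2.png",cv2.resize(b,(768,576),interpolation=cv2.INTER_CUBIC))
pickle.dump((p,b),open("w2.pkl","wb"))
for n,z in [("hub",.06),("knob",.086),("stop",.043),("pusher",.042)]:
  for d in vision.masks_of(n,"wrist")[:2]:print(n,d['confidence'],np.array(d['point'])*[768,576],ray("wrist",np.array(d['point'])*[512,384],z,p),d['mask'].sum())
```

```text
3.475 [0.49751558 0.12939128 0.27162752] [-1.79988632e+02 -3.87902566e-04  6.82125468e+01]
hub 0.91 [397.6704 330.7392] [0.48699481 0.06598974 0.06      ] 3247
knob 0.76 [408.7296 327.9168] [0.49774209 0.07506334 0.086     ] 2198
knob 0.53 [386.2272 237.7728] [0.5065608  0.13915447 0.086     ] 15436
stop 0.7 [387.1488 255.6288] [0.49953469 0.11826166 0.043     ] 568
stop 0.61 [388.3776 134.3808] [0.53230077 0.19867886 0.043     ] 1575
pusher 0.87 [379.6224 251.712 ] [0.49535257 0.12291103 0.042     ] 515
pusher 0.58 [410.5728 326.8224] [0.49545722 0.05840333 0.042     ] 2267
```

View pics/w2.png

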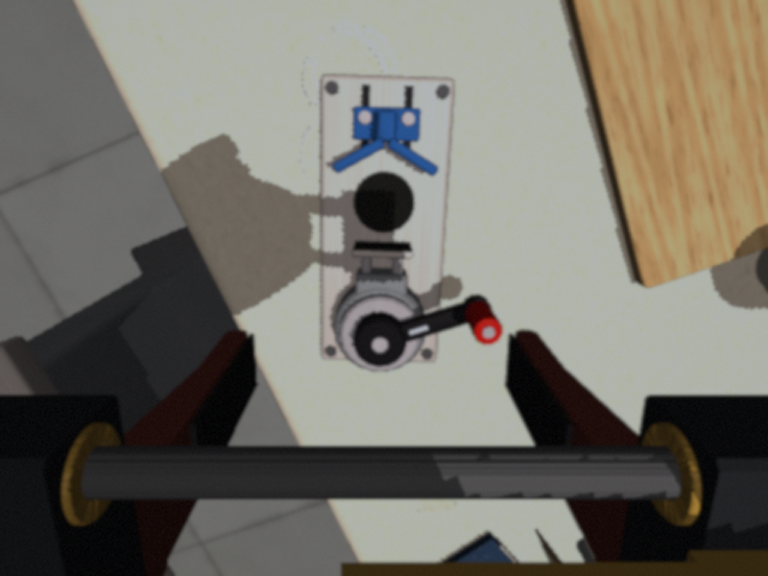

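The wrist view (768x576) shows the plate corners at (322,75), (453,80), (436,360) and (321,357). The disc centre is (384,202), the pivot screw (379,346) and the knob top (487,330).

Run:
```python
from h import *
import pickle
p,b=pickle.load(open("w2.pkl","rb"));f=2/3
g=lambda u,z:ray("wrist",np.array(u)*f,z,p)
c=[g(u,.012) for u in [(322,75),(453,80),(436,360),(321,357)]]
m=np.mean(c,0);ydir=(c[0]+c[1]-c[2]-c[3])/2;L=np.linalg.norm(ydir);w=np.linalg.norm((c[1]+c[2]-c[0]-c[3])/2)
print(np.round(c,3),m,L,w,np.degrees(np.arctan2(ydir[1],ydir[0])))
ey=ydir[:2]/L;ex=np.array([ey[1],-ey[0]])
for n,u,z in [("disc",(384,202),.012),("pivot70",(379,346),.07),("pivot75",(379,346),.076),("knob",(487,330),.1),("armL",(335,169),.043),("armR",(434,172),.043),("pushL",(355,244),.042),("pushR",(411,245),.042),("vbot",(387,140),.043)]:
    X=g(u,z);d=X[:2]-m[:2];print(n,X.round(4),"clamp",(d@ex).round(4),(d@ey).round(4))
```

```text
[[0.503 0.256 0.012]
 [0.591 0.217 0.012]
 [0.502 0.01  0.012]
 [0.412 0.05  0.012]] [0.50203279 0.13304787 0.012     ] 0.2249914733987599 0.09753658222374006 66.43781660377114
disc [0.5108 0.1524 0.012 ] clamp 0.0003 0.0213
pivot70 [0.4712 0.0638 0.07  ] clamp -0.0006 -0.0758
pivot75 [0.4722 0.0662 0.076 ] clamp -0.0006 -0.0732
knob [0.5462 0.06   0.1   ] clamp 0.0697 -0.0493
armL [0.4884 0.1908 0.043 ] clamp -0.0356 0.0475
armR [0.553  0.1627 0.043 ] clamp 0.0349 0.0475
pushL [0.4806 0.1351 0.042 ] clamp -0.0205 -0.0067
pushR [0.5189 0.119  0.042 ] clamp 0.0211 -0.0061
vbot [0.53   0.1955 0.043 ] clamp 0.0007 0.0685
```

move_arm([
  {"jaw": 1, "dx": 0.1, "dy": -0.05, "dz": 0.03, "wx": 0, "wy": 0, "wz": 0.06},
  {"jaw": 1, "dx": 0.2, "dy": -0.11, "dz": 0.06, "wx": 0, "wy": 0, "wz": 0.06},
  {"jaw": 1, "dx": 0.3, "dy": -0.16, "dz": 0.1, "wx": 0, "wy": 0, "wz": 0.06},
  {"jaw": 1, "dx": 0.38, "dy": -0.21, "dz": 0.12, "wx": 0, "wy": 0, "wz": 0.06},
  {"jaw": 1, "dx": 0.38, "dy": -0.21, "dz": 0.12, "wx": 0, "wy": 0, "wz": 0.06},
  {"jaw": 1, "dx": 0.38, "dy": -0.21, "dz": 0.12, "wx": 0, "wy": 0, "wz": 0.06},
])

```text
t: 4.47
eef_pos: [0.4661, 0.3877, 0.1991]
orientation: [-180.0, 0.1, 66.4]
contact_force: [-0.1, -0.7, 0.6]
finger_gap: 0.0876
gripper_force: 0.0
```

Run:
```python
from h import *
s=robot.sense();print(s['t'],s['eef_pos'],s['orientation'])
p=vision.camera_params("wrist");b=vision.snapshot("wrist");im=cv2.resize(b,(768,576),interpolation=cv2.INTER_CUBIC)
for d in vision.masks_of("gel","wrist"):
  u=np.array(d['point'])*[512,384];print(d['confidence'],u*1.5,ray("wrist",u,.06,p),d['mask'].sum(),b[d['mask']].mean(0))
  ys,xs=np.where(d['mask']);print(xs.min()*1.5,xs.max()*1.5,ys.min()*1.5,ys.max()*1.5)
cv2.imwrite("pics/w3.png",im)
import pickle;pickle.dump((p,b),open("w3.pkl","wb"))
```

```text
4.475 [0.46612575 0.38766793 0.19914239] [-1.79983575e+02  5.97649607e-02  6.63697591e+01]
0.68 [366.72   255.9168] [0.46437465 0.40055084 0.06      ] 2123 [104.70937353 106.79934056 107.00989166]
331.5 402.0 211.5 298.5
0.58 [543.5904 238.6368] [0.55883748 0.36997854 0.06      ] 2780 [ 14.38201439  95.65935252 107.51798561]
493.5 598.5 196.5 279.0
```

View pics/w3.png

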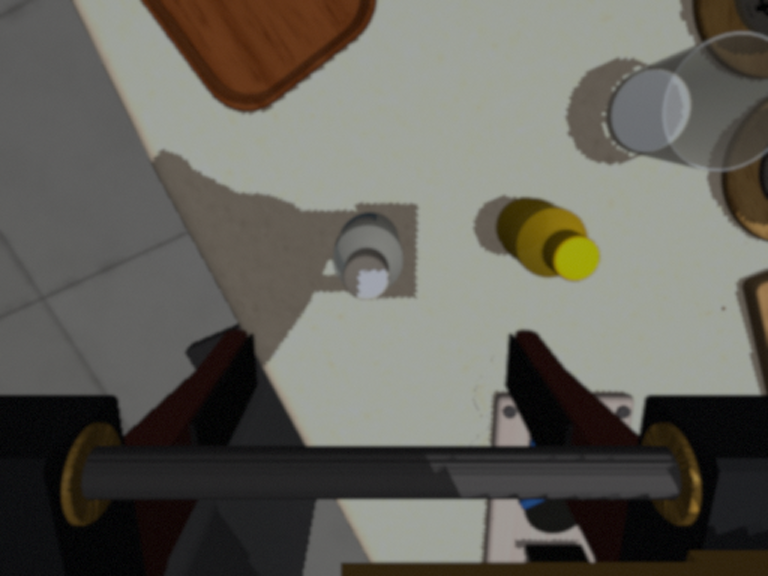

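The gel bottle's cap top is at about (366,275) and its body circle at about (369,247); the yellow bottle on the right is the look-alike.

Run:
```python
from h import *
import pickle
p,b=pickle.load(open("w3.pkl","rb"))
for u,z in [((366,275),.099),((369,248),.065)]: print(ray("wrist",np.array(u)/1.5,z,p))
# model check: silhouette rows predicted for bottle at X
X=ray("wrist",np.array((366,275))/1.5,.099,p)
def sil(X):
    pts=[]
    for z,r in[(0,.02),(.06,.02),(.078,.0115),(.099,.0115)]:
        for a in np.linspace(0,6.28,60):pts.append(proj(p,np.array([X[0]+r*np.cos(a),X[1]+r*np.sin(a),z]))*1.5)
    pts=np.array(pts);return pts.min(0),pts.max(0)
print(sil(X))
for Y in [X,[.4643,.392],[.4643,.388]]:
    print(Y,sil(Y),move_to([Y[0],Y[1],.06],66.4))
```

```text
[0.46482639 0.39993838 0.099     ]
[0.46795217 0.40515808 0.065     ]
(array([332.42952951, 206.58023524]), array([403.36469172, 297.34748541]))
[0.46482639 0.39993838 0.099     ] (array([332.42952951, 206.58023524]), array([403.36469172, 297.34748541])) (array([ 0.02  , -0.0125,  0.2331]), array([ 0.0004,  0.001 , -0.0065]))
[0.4643, 0.392] (array([337.54319722, 217.74348394]), array([407.95852545, 311.59842461])) (array([ 0.0076, -0.008 ,  0.2331]), array([ 0.0004,  0.001 , -0.0065]))
[0.4643, 0.388] (array([340.51487638, 223.16016779]), array([410.67756564, 318.4916733 ])) (array([ 0.0015, -0.0053,  0.2331]), array([ 0.0004,  0.001 , -0.0065]))
```

move_arm([
  {"jaw": 1, "dx": 0.02, "dy": -0.012, "dz": 0.05, "wx": 0, "wy": 0, "wz": 0},
  {"jaw": 1, "dx": 0.02, "dy": -0.012, "dz": 0.12, "wx": 0, "wy": 0, "wz": 0},
  {"jaw": 1, "dx": 0.02, "dy": -0.012, "dz": 0.18, "wx": 0, "wy": 0, "wz": 0},
  {"jaw": 1, "dx": 0.02, "dy": -0.012, "dz": 0.232, "wx": 0, "wy": 0, "wz": 0},
  {"jaw": 1, "dx": 0.02, "dy": -0.012, "dz": 0.232, "wx": 0, "wy": 0, "wz": 0},
  {"jaw": 1, "dx": 0.02, "dy": -0.012, "dz": 0.232, "wx": 0, "wy": 0, "wz": 0},
])

```text
t: 5.32
eef_pos: [0.4661, 0.4006, 0.062]
orientation: [180.0, -0.1, 66.1]
contact_force: [-0.2, -0.1, -0.0]
finger_gap: 0.0876
gripper_force: 0.0
```

move_arm([
  {"jaw": 0.3, "dx": 0, "dy": 0, "dz": 0, "wx": 0, "wy": 0, "wz": 0},
  {"jaw": 0.3, "dx": 0, "dy": 0, "dz": 0, "wx": 0, "wy": 0, "wz": 0},
  {"jaw": 0.3, "dx": 0, "dy": 0, "dz": 0, "wx": 0, "wy": 0, "wz": 0},
  {"jaw": 0.3, "dx": 0, "dy": 0, "dz": 0, "wx": 0, "wy": 0, "wz": 0},
  {"jaw": 0.3, "dx": 0, "dy": 0, "dz": 0, "wx": 0, "wy": 0, "wz": 0},
  {"jaw": 0.3, "dx": 0, "dy": 0, "dz": 0, "wx": 0, "wy": 0, "wz": 0},
  {"jaw": 0.3, "dx": 0, "dy": 0, "dz": 0, "wx": 0, "wy": 0, "wz": 0},
  {"jaw": 0.3, "dx": 0, "dy": 0, "dz": 0, "wx": 0, "wy": 0, "wz": 0},
])

```text
t: 6.32
eef_pos: [0.4648, 0.401, 0.0604]
orientation: [-180.0, 0.0, 66.2]
contact_force: [-0.7, 0.4, 0.6]
finger_gap: 0.0385
gripper_force: 30.0
```

move_arm([
  {"jaw": 0.3, "dx": 0, "dy": 0, "dz": -0.05, "wx": 0, "wy": 0, "wz": 0},
  {"jaw": 0.3, "dx": 0, "dy": 0, "dz": -0.1, "wx": 0, "wy": 0, "wz": 0},
  {"jaw": 0.3, "dx": -0.03, "dy": 0.02, "dz": -0.14, "wx": 0, "wy": 0, "wz": 0},
  {"jaw": 0.3, "dx": -0.1, "dy": 0.07, "dz": -0.14, "wx": 0, "wy": 0, "wz": 0},
  {"jaw": 0.3, "dx": -0.17, "dy": 0.12, "dz": -0.14, "wx": 0, "wy": 0, "wz": 0},
  {"jaw": 0.3, "dx": -0.24, "dy": 0.17, "dz": -0.14, "wx": 0, "wy": 0, "wz": 0},
  {"jaw": 0.3, "dx": -0.31, "dy": 0.21, "dz": -0.14, "wx": 0, "wy": 0, "wz": 0},
  {"jaw": 0.3, "dx": -0.346, "dy": 0.237, "dz": -0.14, "wx": 0, "wy": 0, "wz": 0},
  {"jaw": 0.3, "dx": -0.346, "dy": 0.237, "dz": -0.14, "wx": 0, "wy": 0, "wz": 0},
  {"jaw": 0.3, "dx": -0.346, "dy": 0.237, "dz": -0.14, "wx": 0, "wy": 0, "wz": 0},
])

```text
t: 7.58
eef_pos: [0.5113, 0.1542, 0.1445]
orientation: [-180.0, -0.0, 66.2]
contact_force: [-1.0, 0.2, -2.0]
finger_gap: 0.0385
gripper_force: 30.0
```

Run:
```python
from h import *
import pickle
s=robot.sense();print(s['t'],s['eef_pos'],s['orientation'],s['finger_gap'])
p=vision.camera_params("wrist");b=vision.snapshot("wrist")
cv2.imwrite("pics/w4.png",cv2.resize(b,(768,576),interpolation=cv2.INTER_CUBIC));pickle.dump((p,b),open("w4.pkl","wb"))
print(move_to([.5112,.1537,.073],66.4,s))
```

```text
7.575 [0.51127019 0.15418404 0.14445263] [-1.79993861e+02 -1.08884086e-02  6.62119700e+01] 0.038511870270886164
(array([-0.0008,  0.0002,  0.1191]), array([-0.0002, -0.0004, -0.0066]))
```

View pics/w4.png

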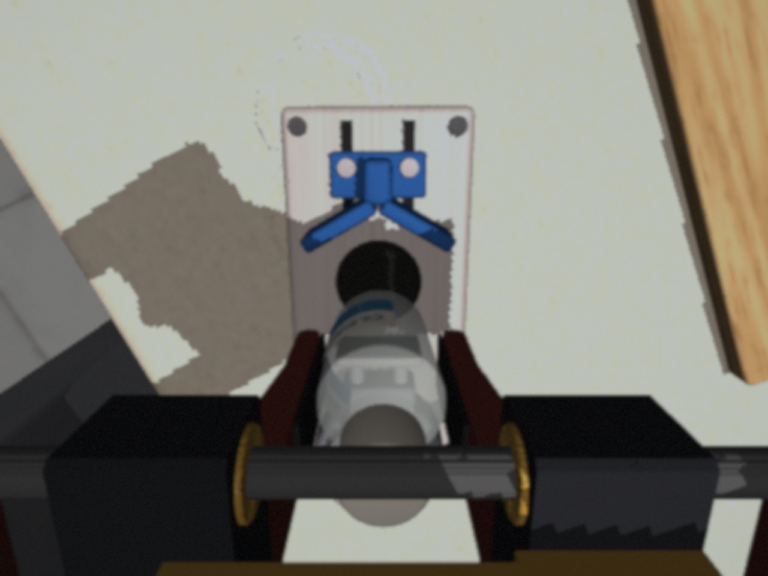

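The bottle is upright in the jaws, and the disc is at about (378,281) with its top edge at row 241. I'll check the disc's position from this picture.

Run:
```python
from h import *
import pickle
p,b=pickle.load(open("w4.pkl","rb"))
P,R=tool()
for n,u,z in [("disc",(378.5,281),.012),("disc top",(378.5,241),.012),("armL",(307,243),.043),("armR",(450,243),.043),("cL",(285,107),.012),("cR",(473,107),.012)]:
    X=ray("wrist",np.array(u)/1.5,z,p);print(n,X.round(4),R.inv().apply(X-P)[:2].round(4))
```

```text
disc [0.5106 0.1528 0.012 ] [-0.0018  0.0001]
disc top [0.5198 0.1736 0.012 ] [0.0209 0.0002]
armL [0.4904 0.1924 0.043 ] [ 0.0263 -0.0343]
armR [0.5536 0.1645 0.043 ] [0.0262 0.0348]
cL [0.5044 0.256  0.012 ] [ 0.0901 -0.0471]
cR [0.5917 0.2175 0.012 ] [0.09   0.0483]
```

move_arm([
  {"jaw": 0.3, "dx": -0.002, "dy": 0, "dz": 0.04, "wx": 0, "wy": 0, "wz": 0},
  {"jaw": 0.3, "dx": -0.002, "dy": 0, "dz": 0.08, "wx": 0, "wy": 0, "wz": 0},
  {"jaw": 0.3, "dx": -0.002, "dy": 0, "dz": 0.105, "wx": 0, "wy": 0, "wz": 0},
  {"jaw": 0.3, "dx": -0.002, "dy": 0, "dz": 0.116, "wx": 0, "wy": 0, "wz": 0},
  {"jaw": 0.3, "dx": -0.002, "dy": 0, "dz": 0.119, "wx": 0, "wy": 0, "wz": 0},
  {"jaw": 0.3, "dx": -0.002, "dy": 0, "dz": 0.119, "wx": 0, "wy": 0, "wz": 0},
  {"jaw": 0.3, "dx": -0.002, "dy": 0, "dz": 0.119, "wx": 0, "wy": 0, "wz": 0},
])

```text
t: 8.5
eef_pos: [0.5113, 0.1527, 0.0737]
orientation: [180.0, -0.0, 66.2]
contact_force: [0.6, 0.9, -0.5]
finger_gap: 0.0394
gripper_force: 30.0
```

move_arm([
  {"jaw": 0.3, "dx": 0, "dy": 0, "dz": 0.001, "wx": 0, "wy": 0, "wz": 0},
  {"jaw": 0.3, "dx": 0, "dy": 0, "dz": 0.002, "wx": 0, "wy": 0, "wz": 0},
  {"jaw": 0.3, "dx": 0, "dy": 0, "dz": 0.002, "wx": 0, "wy": 0, "wz": 0},
  {"jaw": 0.3, "dx": 0, "dy": 0, "dz": 0.002, "wx": 0, "wy": 0, "wz": 0},
])

```text
t: 9.0
eef_pos: [0.5111, 0.1527, 0.0723]
orientation: [180.0, -0.0, 66.2]
contact_force: [-2.1, 0.1, 5.5]
finger_gap: 0.0384
gripper_force: 30.0
```

Contact shows as 5.5 N upward, so I release.

move_arm([
  {"jaw": 0.5, "dx": 0, "dy": 0, "dz": 0, "wx": 0, "wy": 0, "wz": 0},
  {"jaw": 0.6, "dx": 0, "dy": 0, "dz": 0, "wx": 0, "wy": 0, "wz": 0},
  {"jaw": 0.8, "dx": 0, "dy": 0, "dz": 0, "wx": 0, "wy": 0, "wz": 0},
  {"jaw": 0.8, "dx": 0, "dy": 0, "dz": 0, "wx": 0, "wy": 0, "wz": 0},
  {"jaw": 0.8, "dx": 0, "dy": 0, "dz": 0, "wx": 0, "wy": 0, "wz": 0},
  {"jaw": 0.8, "dx": 0, "dy": 0, "dz": 0, "wx": 0, "wy": 0, "wz": 0},
])

```text
t: 9.75
eef_pos: [0.5108, 0.1526, 0.0719]
orientation: [-180.0, 0.0, 66.2]
contact_force: [-0.1, 0.1, 0.1]
finger_gap: 0.0702
gripper_force: 0.0
```

move_arm([
  {"jaw": 0.8, "dx": 0, "dy": 0, "dz": -0.04, "wx": 0, "wy": 0, "wz": 0},
  {"jaw": 0.8, "dx": 0, "dy": 0, "dz": -0.1, "wx": 0, "wy": 0, "wz": 0},
  {"jaw": 0.8, "dx": 0, "dy": 0, "dz": -0.16, "wx": 0, "wy": 0, "wz": 0},
  {"jaw": 0.8, "dx": 0, "dy": 0, "dz": -0.24, "wx": 0, "wy": 0, "wz": 0},
  {"jaw": 0.8, "dx": -0.04, "dy": 0, "dz": -0.3, "wx": 0, "wy": 0, "wz": 0},
  {"jaw": 0.8, "dx": -0.04, "dy": 0, "dz": -0.3, "wx": 0, "wy": 0, "wz": 0},
  {"jaw": 0.8, "dx": -0.04, "dy": 0, "dz": -0.3, "wx": 0, "wy": 0, "wz": 0},
])

```text
t: 10.62
eef_pos: [0.5009, 0.1307, 0.2513]
orientation: [-180.0, 0.0, 66.2]
contact_force: [0.5, 0.6, -0.1]
finger_gap: 0.0703
gripper_force: 0.0
```

Run:
```python
from h import *
import pickle
s=robot.sense();print(s['t'],s['eef_pos'],s['orientation'],s['finger_gap'],s['q'])
p=vision.camera_params("wrist");b=vision.snapshot("wrist")
cv2.imwrite("pics/w5.png",cv2.resize(b,(768,576),interpolation=cv2.INTER_CUBIC));pickle.dump((p,b),open("w5.pkl","wb"))
```

```text
10.625 [0.50085057 0.13066003 0.25127057] [-1.79972638e+02  9.43380915e-03  6.62003256e+01] 0.07027660562268898 [1.32989399e+01 1.49780046e+01 1.06678116e+02 1.05464178e-02
 5.83713935e+01 3.70930838e+01]
```

View pics/w5.png

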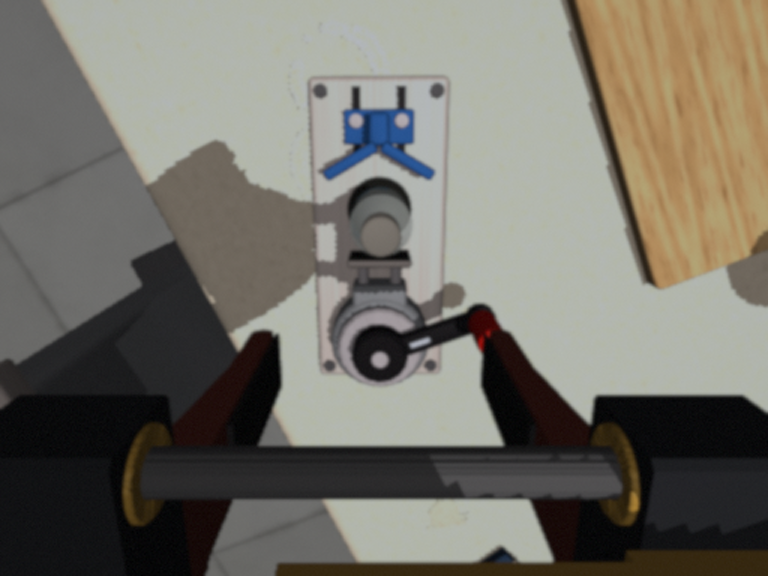

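The bottle stands centred in the nest, clear of pusher and stop. Next I move over the knob and turn the hand about 54° anticlockwise, so the jaws close roughly along the tangent at the point of slip.

move_arm([
  {"jaw": 0.8, "dx": -0.04, "dy": 0.06, "dz": 0, "wx": 0, "wy": 0, "wz": -0.32},
  {"jaw": 0.8, "dx": -0.077, "dy": 0.117, "dz": 0, "wx": 0, "wy": 0, "wz": -0.64},
  {"jaw": 0.8, "dx": -0.077, "dy": 0.117, "dz": 0, "wx": 0, "wy": 0, "wz": -0.95},
  {"jaw": 0.8, "dx": -0.077, "dy": 0.117, "dz": 0, "wx": 0, "wy": 0, "wz": -0.95},
])

```text
t: 11.18
eef_pos: [0.5463, 0.06, 0.2501]
orientation: [-179.8, -0.0, 93.3]
contact_force: [0.4, 0.4, -0.1]
finger_gap: 0.0705
gripper_force: 0.0
```

move_arm([
  {"jaw": 0.8, "dx": 0, "dy": 0, "dz": 0.04, "wx": 0, "wy": 0, "wz": -0.32},
  {"jaw": 0.8, "dx": 0, "dy": 0, "dz": 0.08, "wx": 0, "wy": 0, "wz": -0.64},
  {"jaw": 0.8, "dx": 0, "dy": 0, "dz": 0.11, "wx": 0, "wy": 0, "wz": -0.93},
  {"jaw": 0.8, "dx": 0, "dy": 0, "dz": 0.11, "wx": 0, "wy": 0, "wz": -0.93},
  {"jaw": 0.8, "dx": 0, "dy": 0, "dz": 0.11, "wx": 0, "wy": 0, "wz": -0.93},
])

```text
t: 11.8
eef_pos: [0.5469, 0.0605, 0.186]
orientation: [-180.0, -0.0, 119.9]
contact_force: [0.8, 0.2, -0.8]
finger_gap: 0.0706
gripper_force: 0.0
```

Run:
```python
from h import *
import pickle
s=robot.sense();print(s['t'],s['eef_pos'],s['orientation'],s['finger_gap'],s['q'])
p=vision.camera_params("wrist");b=vision.snapshot("wrist")
cv2.imwrite("pics/w6.png",cv2.resize(b,(768,576),interpolation=cv2.INTER_CUBIC));pickle.dump((p,b),open("w6.pkl","wb"))
for X in [(.5468,.06,.1),(.472,.0656,.07)]:print(proj(p,np.array(X))*1.5)
```

```text
11.8 [0.54690246 0.06050162 0.18604192] [-1.79998757e+02 -2.65242552e-03  1.19876442e+02] 0.07062177145837502 [ 5.07252637e+00  2.27108458e+01  1.05555239e+02  2.40215819e-03
  5.17361570e+01 -2.48054029e+01]
[376.82930298 303.35877523]
[253.39602117 204.73925341]
```

View pics/w6.png

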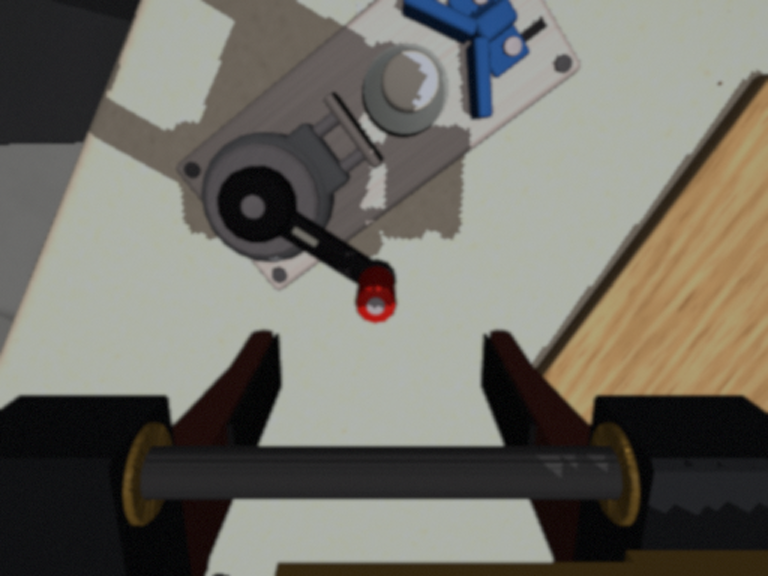

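The knob top at (376,302) and the pivot screw at (253,207) match my predictions. I descend and pinch.

move_arm([
  {"jaw": 0.6, "dx": 0, "dy": 0, "dz": 0.03, "wx": 0, "wy": 0, "wz": 0},
  {"jaw": 0.6, "dx": 0, "dy": 0, "dz": 0.08, "wx": 0, "wy": 0, "wz": 0},
  {"jaw": 0.6, "dx": 0, "dy": 0, "dz": 0.13, "wx": 0, "wy": 0, "wz": 0},
  {"jaw": 0.6, "dx": 0, "dy": 0, "dz": 0.15, "wx": 0, "wy": 0, "wz": 0},
  {"jaw": 0.6, "dx": 0, "dy": 0, "dz": 0.15, "wx": 0, "wy": 0, "wz": 0},
  {"jaw": 0.6, "dx": 0, "dy": 0, "dz": 0.15, "wx": 0, "wy": 0, "wz": 0},
])

```text
t: 12.6
eef_pos: [0.5474, 0.0601, 0.0966]
orientation: [179.9, 0.0, 120.1]
contact_force: [0.5, 0.7, -0.4]
finger_gap: 0.0528
gripper_force: 0.0
```

move_arm([
  {"jaw": 0.35, "dx": 0, "dy": 0, "dz": 0, "wx": 0, "wy": 0, "wz": 0},
  {"jaw": 0.25, "dx": 0, "dy": 0, "dz": 0, "wx": 0, "wy": 0, "wz": 0},
  {"jaw": 0.1, "dx": 0, "dy": 0, "dz": 0, "wx": 0, "wy": 0, "wz": 0},
  {"jaw": 0.1, "dx": 0, "dy": 0, "dz": 0, "wx": 0, "wy": 0, "wz": 0},
  {"jaw": 0.1, "dx": 0, "dy": 0, "dz": 0, "wx": 0, "wy": 0, "wz": 0},
  {"jaw": 0.1, "dx": 0, "dy": 0, "dz": 0, "wx": 0, "wy": 0, "wz": 0},
])

```text
t: 13.35
eef_pos: [0.5451, 0.0595, 0.0958]
orientation: [-179.8, -0.1, 120.1]
contact_force: [-4.4, -3.5, 4.8]
finger_gap: 0.0196
gripper_force: 30.0
```

```bash
cat >> h.py <<'E'
PIV=np.array([.472,.0656])
def arc(a0,a1,n,r=.0750,yaw=119.9):
    "tool-axis row values along the arc from angle a0 to a1 (deg), relative to pose at a0"
    R=Ro.from_euler('xyz',[180,0,yaw],degrees=True);f=lambda a:np.array([*(r*np.array([np.cos(np.radians(a)),np.sin(np.radians(a))])),0])
    for a in np.linspace(a0,a1,n+1)[1:]:
        print(round(a,1),np.round(R.inv().apply(f(a)-f(a0))[:2]/.6,4))
def ang():
    s=robot.sense();P,_=tool(s);d=P[:2]-PIV;a=np.arctan2(d[1],d[0]);F=np.array(s['contact_force'])
    print("t",s['t'],"ang",np.degrees(a),"r",np.hypot(*d),"Ftan(opposing)",F[:2]@[-np.sin(a),np.cos(a)],"Frad",F[:2]@[np.cos(a),np.sin(a)],"Fz",F[2],s['finger_gap'],s['gripper_force'])
    return np.degrees(a)
E
python3 - <<'E'
from h import *
a=ang();arc(a,a-20,5)
E
```

```text
t 13.35 ang -4.789627244110454 r 0.07337565604545263 Ftan(opposing) -3.882276083050979 Frad -4.084012105309769 Fz 4.849504146661663 0.019620849315733026 30.002300441265106
-8.8 [-0.007  -0.0052]
-12.8 [-0.0136 -0.0109]
-16.8 [-0.0198 -0.017 ]
-20.8 [-0.0256 -0.0236]
-24.8 [-0.0309 -0.0305]
```

move_arm([
  {"jaw": 0.1, "dx": -0.007, "dy": -0.006, "dz": 0, "wx": 0, "wy": 0, "wz": 0},
  {"jaw": 0.1, "dx": -0.0136, "dy": -0.012, "dz": 0, "wx": 0, "wy": 0, "wz": 0},
  {"jaw": 0.1, "dx": -0.0198, "dy": -0.018, "dz": 0, "wx": 0, "wy": 0, "wz": 0},
  {"jaw": 0.1, "dx": -0.0256, "dy": -0.0245, "dz": 0, "wx": 0, "wy": 0, "wz": 0},
  {"jaw": 0.1, "dx": -0.0309, "dy": -0.0315, "dz": 0, "wx": 0, "wy": 0, "wz": 0},
  {"jaw": 0.1, "dx": -0.0309, "dy": -0.0315, "dz": 0, "wx": 0, "wy": 0, "wz": 0},
  {"jaw": 0.1, "dx": -0.0309, "dy": -0.0315, "dz": 0, "wx": 0, "wy": 0, "wz": 0},
])

```text
t: 14.22
eef_pos: [0.5392, 0.0343, 0.0958]
orientation: [-179.9, -0.0, 120.1]
contact_force: [-4.9, -0.3, 4.8]
finger_gap: 0.0198
gripper_force: 30.0
```

Run:
```python
from h import *
a=ang();arc(a,a-16,4,.0745)
```

```text
t 14.225 ang -24.995249134601107 r 0.07411905609761743 Ftan(opposing) -2.3024124186018975 Frad -4.336773342821446 Fz 4.799164972750369 0.019818042134338326 30.000812709331512
-29.0 [-0.0047 -0.0073]
-33.0 [-0.0089 -0.0148]
-37.0 [-0.0126 -0.0227]
-41.0 [-0.0157 -0.0308]
```

move_arm([
  {"jaw": 0.1, "dx": -0.0043, "dy": -0.0075, "dz": 0, "wx": 0, "wy": 0, "wz": 0},
  {"jaw": 0.1, "dx": -0.008, "dy": -0.0152, "dz": 0, "wx": 0, "wy": 0, "wz": 0},
  {"jaw": 0.1, "dx": -0.0115, "dy": -0.0232, "dz": 0, "wx": 0, "wy": 0, "wz": 0},
  {"jaw": 0.1, "dx": -0.0145, "dy": -0.0315, "dz": 0, "wx": 0, "wy": 0, "wz": 0},
  {"jaw": 0.1, "dx": -0.0145, "dy": -0.0315, "dz": 0, "wx": 0, "wy": 0, "wz": 0},
  {"jaw": 0.1, "dx": -0.0145, "dy": -0.0315, "dz": 0, "wx": 0, "wy": 0, "wz": 0},
])

```text
t: 14.98
eef_pos: [0.5283, 0.0169, 0.0961]
orientation: [180.0, 0.1, 120.1]
contact_force: [2.0, -3.7, 2.2]
finger_gap: 0.0192
gripper_force: 30.0
```

Run:
```python
from h import *
a=ang();arc(a,a-8,4,.0745)
```

```text
t 14.975 ang -40.84540314614878 r 0.07439034133679323 Ftan(opposing) -1.5324518711393207 Frad 3.912618710142908 Fz 2.2229215180589676 0.01924627548448793 29.99832719564438
-42.8 [-0.0014 -0.0041]
-44.8 [-0.0026 -0.0083]
-46.8 [-0.0036 -0.0125]
-48.8 [-0.0046 -0.0167]
```

move_arm([
  {"jaw": 0.1, "dx": -0.0014, "dy": -0.0041, "dz": 0, "wx": 0, "wy": 0, "wz": 0},
  {"jaw": 0.1, "dx": -0.0026, "dy": -0.0083, "dz": 0, "wx": 0, "wy": 0, "wz": 0},
  {"jaw": 0.1, "dx": -0.0034, "dy": -0.0125, "dz": 0, "wx": 0, "wy": 0, "wz": 0},
  {"jaw": 0.1, "dx": -0.0044, "dy": -0.0167, "dz": 0, "wx": 0, "wy": 0, "wz": 0},
  {"jaw": 0.1, "dx": -0.0044, "dy": -0.0167, "dz": 0, "wx": 0, "wy": 0, "wz": 0},
])

```text
t: 15.6
eef_pos: [0.5215, 0.0097, 0.0963]
orientation: [179.9, 0.1, 120.1]
contact_force: [5.0, -3.2, 2.1]
finger_gap: 0.0194
gripper_force: 30.0
```

Run:
```python
from h import *
import pickle
a=ang();arc(a,a-6,3,.0745)
p=vision.camera_params("wrist");b=vision.snapshot("wrist")
cv2.imwrite("pics/w7.png",cv2.resize(b,(768,576),interpolation=cv2.INTER_CUBIC));pickle.dump((p,b),open("w7.pkl","wb"))
```

```text
t 15.6 ang -48.499828490648866 r 0.07464324755976093 Ftan(opposing) 1.596716992859564 Frad 5.686067665597768 Fz 2.141574153019487 0.019416962708299283 29.998127818107605
-50.5 [-0.0008 -0.0043]
-52.5 [-0.0014 -0.0085]
-54.5 [-0.0019 -0.0129]
```

View pics/w7.png

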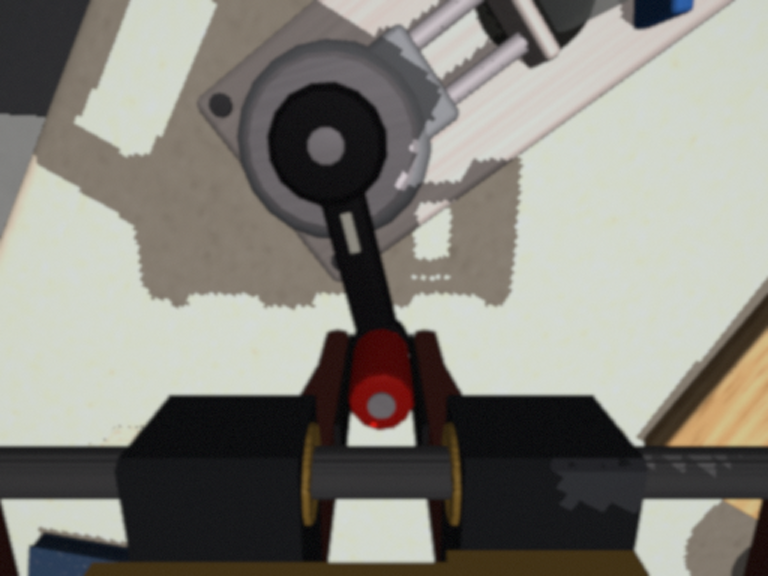

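The pusher has advanced about 20 mm and the knob is held well at (380,400), with no jam in sight. I continue in small steps, watching the force.

move_arm([
  {"jaw": 0.1, "dx": -0.0016, "dy": -0.0042, "dz": 0, "wx": 0, "wy": 0, "wz": 0},
  {"jaw": 0.1, "dx": -0.003, "dy": -0.0083, "dz": 0, "wx": 0, "wy": 0, "wz": 0},
  {"jaw": 0.1, "dx": -0.004, "dy": -0.0125, "dz": 0, "wx": 0, "wy": 0, "wz": 0},
  {"jaw": 0.1, "dx": -0.004, "dy": -0.0125, "dz": 0, "wx": 0, "wy": 0, "wz": 0},
])

```text
t: 16.15
eef_pos: [0.5151, 0.0041, 0.096]
orientation: [180.0, 0.0, 120.1]
contact_force: [3.2, -4.2, 4.4]
finger_gap: 0.0198
gripper_force: 30.0
```

Run:
```python
from h import *
a=ang();arc(a,a-6,3,.0745)
```

```text
t 16.15 ang -55.0012219966194 r 0.07512301556860372 Ftan(opposing) 0.24782796235771012 Frad 5.295994048230433 Fz 4.362107422699896 0.01977234503513004 29.999618232250214
-57.0 [-0.0003 -0.0043]
-59.0 [-0.0005 -0.0087]
-61.0 [-0.0005 -0.013 ]
```

move_arm([
  {"jaw": 0.1, "dx": -0.0006, "dy": -0.0043, "dz": 0, "wx": 0, "wy": 0, "wz": 0},
  {"jaw": 0.1, "dx": -0.0012, "dy": -0.0087, "dz": 0, "wx": 0, "wy": 0, "wz": 0},
  {"jaw": 0.1, "dx": -0.0015, "dy": -0.013, "dz": 0, "wx": 0, "wy": 0, "wz": 0},
  {"jaw": 0.1, "dx": -0.0015, "dy": -0.013, "dz": 0, "wx": 0, "wy": 0, "wz": 0},
])

```text
t: 16.65
eef_pos: [0.5084, -0.0005, 0.096]
orientation: [-180.0, -0.0, 120.1]
contact_force: [2.9, -3.2, 6.1]
finger_gap: 0.0193
gripper_force: 30.0
```

Run:
```python
from h import *
a=ang();arc(a,a-6,3,.0745)
```

```text
t 16.65 ang -61.16338129544981 r 0.07548132610010462 Ftan(opposing) 0.9522122224210844 Frad 4.211525751406243 Fz 6.093612063437558 0.019295717224415837 30.00014841556549
-63.2 [ 0.0002 -0.0043]
-65.2 [ 0.0005 -0.0087]
-67.2 [ 0.0009 -0.013 ]
```

move_arm([
  {"jaw": 0.1, "dx": 0.0, "dy": -0.0043, "dz": 0, "wx": 0, "wy": 0, "wz": 0},
  {"jaw": 0.1, "dx": 0.0, "dy": -0.0087, "dz": 0, "wx": 0, "wy": 0, "wz": 0},
  {"jaw": 0.1, "dx": 0.0003, "dy": -0.012, "dz": 0, "wx": 0, "wy": 0, "wz": 0},
  {"jaw": 0.1, "dx": 0.0003, "dy": -0.012, "dz": 0, "wx": 0, "wy": 0, "wz": 0},
])

```text
t: 17.15
eef_pos: [0.5021, -0.004, 0.0959]
orientation: [-180.0, -0.0, 120.1]
contact_force: [2.9, -4.0, 5.9]
finger_gap: 0.0196
gripper_force: 30.0
```

Run:
```python
from h import *
a=ang();arc(a,a-6,3,.0745)
```

```text
t 17.15 ang -66.63368045265854 r 0.07578648537904129 Ftan(opposing) 1.0707185746908592 Frad 4.818281066753786 Fz 5.916840591809757 0.019570909130954068 30.00037282705307
-68.6 [ 0.0006 -0.0043]
-70.6 [ 0.0013 -0.0086]
-72.6 [ 0.0022 -0.0128]
```

move_arm([
  {"jaw": 0.1, "dx": 0.0004, "dy": -0.0043, "dz": 0, "wx": 0, "wy": 0, "wz": 0},
  {"jaw": 0.1, "dx": 0.001, "dy": -0.0086, "dz": 0, "wx": 0, "wy": 0, "wz": 0},
  {"jaw": 0.1, "dx": 0.001, "dy": -0.0086, "dz": 0, "wx": 0, "wy": 0, "wz": 0},
])

```text
t: 17.52
eef_pos: [0.4972, -0.006, 0.0959]
orientation: [-180.0, -0.0, 120.1]
contact_force: [3.1, -3.4, 6.2]
finger_gap: 0.0193
gripper_force: 30.0
```

Run:
```python
from h import *
a=ang();arc(a,a-6,3,.0745)
```

```text
t 17.525 ang -70.64206690763957 r 0.07593287746909573 Ftan(opposing) 1.7411206755393125 Frad 4.262732773915301 Fz 6.222578944760813 0.01929837035448093 30.000486373901367
-72.6 [ 0.0009 -0.0042]
-74.6 [ 0.0019 -0.0085]
-76.6 [ 0.003  -0.0126]
```

move_arm([
  {"jaw": 0.1, "dx": 0.0009, "dy": -0.0042, "dz": 0, "wx": 0, "wy": 0, "wz": 0},
  {"jaw": 0.1, "dx": 0.0018, "dy": -0.0085, "dz": 0, "wx": 0, "wy": 0, "wz": 0},
  {"jaw": 0.1, "dx": 0.0018, "dy": -0.0085, "dz": 0, "wx": 0, "wy": 0, "wz": 0},
])

```text
t: 17.9
eef_pos: [0.4933, -0.0074, 0.0961]
orientation: [179.9, 0.0, 120.1]
contact_force: [5.9, -0.4, 3.7]
finger_gap: 0.0195
gripper_force: 30.0
```

Run:
```python
from h import *
a=ang();arc(a,a-6,3,.0745)
```

```text
t 17.9 ang -73.75076995799023 r 0.07605413931118 Ftan(opposing) 5.57080573620895 Frad 2.0913388965360755 Fz 3.666134341979649 0.01949140446372728 30.00074565410614
-75.8 [ 0.0011 -0.0042]
-77.8 [ 0.0023 -0.0083]
-79.8 [ 0.0037 -0.0125]
```

move_arm([
  {"jaw": 0.1, "dx": 0.0011, "dy": -0.0042, "dz": 0, "wx": 0, "wy": 0, "wz": 0},
  {"jaw": 0.1, "dx": 0.0023, "dy": -0.0083, "dz": 0, "wx": 0, "wy": 0, "wz": 0},
  {"jaw": 0.1, "dx": 0.0023, "dy": -0.0083, "dz": 0, "wx": 0, "wy": 0, "wz": 0},
])

```text
t: 18.27
eef_pos: [0.489, -0.0087, 0.0962]
orientation: [179.8, 0.1, 120.1]
contact_force: [7.5, -0.5, 2.7]
finger_gap: 0.0195
gripper_force: 30.0
```

Run:
```python
from h import *
a=ang();arc(a,a-6,3,.0745)
```

```text
t 18.275 ang -77.1070687633952 r 0.07618053753210884 Ftan(opposing) 7.229106648839748 Frad 2.1918583639010265 Fz 2.73485031366427 0.0195276188549493 30.000601708889008
-79.1 [ 0.0013 -0.0041]
-81.1 [ 0.0028 -0.0082]
-83.1 [ 0.0044 -0.0122]
```

move_arm([
  {"jaw": 0.1, "dx": 0.0013, "dy": -0.0041, "dz": 0, "wx": 0, "wy": 0, "wz": 0},
  {"jaw": 0.1, "dx": 0.0028, "dy": -0.0082, "dz": 0, "wx": 0, "wy": 0, "wz": 0},
  {"jaw": 0.1, "dx": 0.0044, "dy": -0.0122, "dz": 0, "wx": 0, "wy": 0, "wz": 0},
  {"jaw": 0.1, "dx": 0.0044, "dy": -0.0122, "dz": 0, "wx": 0, "wy": 0, "wz": 0},
])

```text
t: 18.77
eef_pos: [0.4814, -0.0102, 0.0962]
orientation: [179.8, 0.1, 120.1]
contact_force: [6.7, -2.1, 2.0]
finger_gap: 0.019
gripper_force: 30.0
```

Run:
```python
from h import *
import pickle
a=ang();arc(a,a-6,3,.0745)
p=vision.camera_params("wrist");b=vision.snapshot("wrist")
pickle.dump((p,b),open("w8.pkl","wb"))
cv2.imwrite("pics/w8.png",cv2.resize(b[:300],(768,450),interpolation=cv2.INTER_CUBIC))
```

```text
t 18.775 ang -82.94133595309485 r 0.07638826630946964 Ftan(opposing) 6.356703635289621 Frad 2.862117905065936 Fz 1.978074634050635 0.01895907801412984 30.000519454479218
-84.9 [ 0.0018 -0.004 ]
-86.9 [ 0.0036 -0.0079]
-88.9 [ 0.0057 -0.0117]
```

View pics/w8.png

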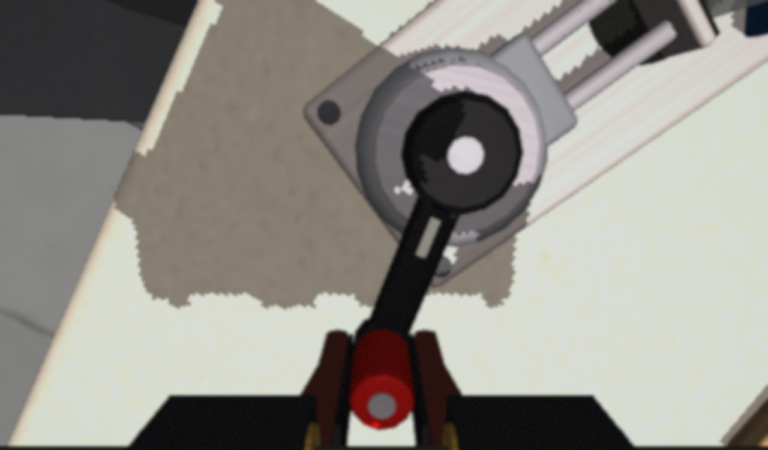

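The force stays at about 7 N over 6° of further turning, so the limiter is slipping, by roughly 6–9°. I ease the load a little, open the jaws and leave.

move_arm([
  {"jaw": 0.1, "dx": -0.0005, "dy": 0.0015, "dz": 0, "wx": 0, "wy": 0, "wz": 0},
  {"jaw": 0.3, "dx": -0.0005, "dy": 0.0015, "dz": 0, "wx": 0, "wy": 0, "wz": 0},
  {"jaw": 0.5, "dx": -0.0005, "dy": 0.0015, "dz": 0, "wx": 0, "wy": 0, "wz": 0},
  {"jaw": 0.5, "dx": -0.0005, "dy": 0.0015, "dz": 0, "wx": 0, "wy": 0, "wz": 0},
  {"jaw": 0.5, "dx": -0.0005, "dy": 0.0015, "dz": 0, "wx": 0, "wy": 0, "wz": 0},
  {"jaw": 0.5, "dx": -0.0005, "dy": 0.0015, "dz": -0.04, "wx": 0, "wy": 0, "wz": 0},
  {"jaw": 0.5, "dx": -0.0005, "dy": 0.0015, "dz": -0.12, "wx": 0, "wy": 0, "wz": 0},
  {"jaw": 0.5, "dx": -0.0005, "dy": 0.0015, "dz": -0.2, "wx": 0, "wy": 0, "wz": 0},
  {"jaw": 0.5, "dx": -0.0005, "dy": 0.0015, "dz": -0.2, "wx": 0, "wy": 0, "wz": 0},
  {"jaw": 0.5, "dx": -0.0005, "dy": 0.0015, "dz": -0.2, "wx": 0, "wy": 0, "wz": 0},
])

```text
t: 20.08
eef_pos: [0.4804, -0.0099, 0.2154]
orientation: [-180.0, -0.0, 120.1]
contact_force: [0.6, -0.1, -0.2]
finger_gap: 0.0439
gripper_force: 0.0
```

Run:
```python
from h import *
s=robot.sense();print(s['eef_pos'],s['contact_force'],s['finger_gap'])
p=vision.camera_params("wrist");b=vision.snapshot("wrist")
c=b[0:230,200:512]
cv2.imwrite("pics/w9.png",cv2.resize(c,(780,575),interpolation=cv2.INTER_CUBIC))
print(proj(p,np.array([.472,.0656,.065])))
```

```text
[ 0.48040887 -0.00988686  0.21535305] [ 0.62250953 -0.14629977 -0.17610198] 0.04386339892483234
[288.9147527   97.42752163]
```

View pics/w9.png

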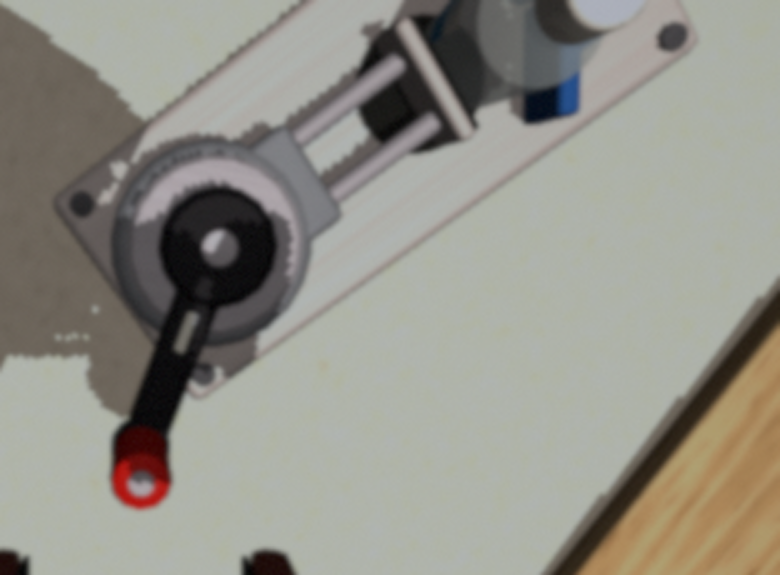

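The bottle sits in the V with the pusher against it. The knob at (140,480) is free and the hub mark is still hidden under the lever, which fits a slip of roughly 6–10°. I hand in.

```bash
python3 -c "
from rig import robot
print(robot.sign_off())"
```

```text
the job is handed in; nothing more can be done
None
```

I stood the gel bottle in the clamp and clamped it, stopped the lever roughly 6–10° into the slip (estimated from force readings; the hub mark was hidden under the lever), and handed the job in at about 20 s; no verdict came back.

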